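Close the rested coffee sample jar

TASK

The coffee in the jar with the orange cap has finished degassing, but its screw cap is still loose. Screw the orange cap clockwise until it is fully closed and let go of it. Leave the blue and the white caps as they are: those jars must go on breathing.

Things in the scene. Friction and masses are not known exactly. Their poses are not given: they have to be found in the camera images.
- orange_cap_center (a point): Centre (half-way up, on the axis) of the orange screw cap: round, finely ribbed, 52 mm across, 28 mm high, axis vertical, top 114 mm above the desk. Grip across its sides from above at any yaw. Its amber jar (76 mm across, shoulder 45 mm below the cap's top, neck 46 mm) is clamped in a 96 mm foot fixed to the desk. Like jars with a blue and a white cap stand 120 mm or more away; places change.
- orange_cap (a joint): Angle of the orange cap, rad: 0 fully closed (hard stop), growing anticlockwise seen from above, to 1.5. Starts at 0.6 to 1.3, stays where left, takes about 0.1 N m to turn; captive, its height does not change. When closed, the black pointer rib on its top points at the white mark on the jar's shoulder.
- blue_cap_pointer (a point): Outer tip of the black pointer rib on top of the blue cap, 24 mm from that cap's axis and 114 mm above the desk; to be left where it is.
- white_cap_pointer (a point): Outer tip of the black pointer rib on top of the white cap, 24 mm from that cap's axis and 114 mm above the desk; to be left where it is.

How it is judged (in metres and radians):
At the end, for the whole second after the job is handed in: The orange cap is turned clockwise to within 0.17 rad (10 degrees) of fully closed and at rest, the blue and white caps still as they were (value of joint orange_cap below 0.17 rad and velocity of joint orange_cap between -0.05 and 0.05 rad/s); the robot touches nothing.
It fails at once if the blue cap was turned (its pointer tip moved more than 6 mm) (distance of blue_cap_pointer from where it was at the start of the episode above 0.006 m).
It fails at once if the white cap was turned (its pointer tip moved more than 6 mm) (distance of white_cap_pointer from where it was at the start of the episode above 0.006 m).
It also fails if it takes over 29 s, if anything falls off the work surface, if the arm or the gripper's body presses on something with over 40 N, if the wrist force passes 120 N, or if a joint passes its speed limit or range.

ROBOT

A 6-joint arm with a two-finger parallel gripper is mounted at the origin on a cart in front of the work surface, level with it; the furniture and walls round the work are solid. World frame = base frame: x ahead of the robot, y to its left, z up, the work surface at z = 0. Lengths are in m, angles in degrees, forces in N, time in s.
With the tool pointing down it reaches from about 0.4 to 0.825 m from the base axis. Payload 7 kg.
Tool frame: the origin (TCP) lies at the centre of the arm's flange, where the gripper is bolted on; the fingertips stand 178 mm ahead of it and the grasp point (between the pads) lies 159 mm ahead of it (tip_reach is the distance from the TCP to the fingertips, in m); z points along the fingers, y is the line along which they close (so a half turn about z gives the same grasp; the last joint's range is limited). The gripper opens to 88 mm and grips with 3 to 60 N. Pads are 19 mm wide; open, the fingers measure 130 mm over their backs; the gripper's body (78 mm by 193 mm) begins 47 mm behind the grasp point.
Start: joints at [-54.368, 20.546, 0.682, 0, -70.136, -16.507], TCP at [0.221, -0.638, 0.405] pointing down, gripper open.
Joint ranges: [-176.03, 176.03], [-82.01, 121.73], [-58.28, 71.71], [-173.87, 95.51], [-174.79, -0.11], [-173.66, 173.66]. Speed limits (degrees/s): [136.94, 136.94, 172.46, 180, 180, 180].

INTERFACE

Orientations are given as [roll, pitch, yaw] about the fixed x, y, z axes, in that order (R = Rz(yaw) Ry(pitch) Rx(roll)).
In Python, from plant import * gives the robot as it stands.
- The arm moves only by the shell command python3 -m handwheel 'ROWS'. ROWS is JSON, a list of rows, each a list of 7 numbers: the opening, from -1 (shut) to 1 (fully open), then the shift along the tool's x, y, z as a fraction of full scale, then the turn, a rotation vector about the tool's x, y, z as a fraction of full scale. A call has 1 to 5 rows; each row shifts and turns the commanded pose from where the row before left it, along the tool's axes as they then stand; what a row does not reach is not made up. Full scale, the value 1, is 0.025 m for a shift and 6 degrees for a turn. A row lasts 1/8 s, in which the tool goes at most 62.5 mm and 10.7 degrees, less where a joint would pass 70% of its speed; a pose out of reach is approached as far as the arm can. A call with a number of a shift or a turn outside -1 to 1 is refused whole. A call with a gripper value outside its range is refused whole. The fingers move at their own pace and stop on an object; the grip force is fixed at half the most. Time passes only in rows, so rows that do not move let the fingers close. It gives the time, the measured TCP pose, the force, the opening and the grip force at its end, in the units of the state.
- get_obs(): the state, without advancing time (a new reading comes with each control period).
- snapshot(name): name is "scene" or "top"; returns a dict with "color" (400x640x3 uint8, red, green, blue), "fx", "fy", "cx", "cy" (pixels), "k1" (the pictures are not rectified: a ray, as slopes to the right and down, at radius r is drawn at 1 + k1 r^2 times it, then the intrinsics apply), "R" (3x3) and "t" (3): a world point X has camera coordinates R X + t. Camera axes: x right, y down, z forward; pixel columns grow to the right and rows downward; lengths in m; the calibration is good to about 2 mm. A picture is of the moment at which its call begins. There is no depth.
- close_job(): hands the job in; it is judged then, once.
The state is a dict: "clock": time; "joint_pos": joint angles; "qvel": joint speeds; "tau": joint torques, N m; "tool_pos": TCP position; "orientation": TCP orientation; "force": force on the tool from outside, world axes, zero at the start; "moment": the same for the moment, N m; "opening": finger opening in m; "gripper_force": force on a finger pad.
Only numpy, scipy, OpenCV 4.12 (cv2) and the standard library are available. Lean on these libraries where they do the work, as an engineer would, in place of code of your own. Each camera call takes 0.05 s, during which the arm holds its last target. There are 200 camera calls.

## Working session

There is one attempt and no reset: what is moved stays moved. The work goes in short steps, Python scripts to look and compute and a shell command to move; the robot and the scene stay as the last step left them, time stands still between calls to the robot, and variables do not carry over. Pictures are saved under pics/ and viewed, at most 10 in all, crops included, and the job is handed in when it is done.

```bash
mkdir -p pics; cat > h.py <<'E'
from plant import *
import cv2,numpy as np
def ray(s,u,v):
    xd=np.array([(u-s["cx"])/s["fx"],(v-s["cy"])/s["fy"]]);x=xd.copy()
    for _ in range(30): x=xd/(1+s["k1"]*(x@x))
    R=np.array(s["R"]);t=np.array(s["t"])
    return -R.T@t, R.T@np.array([x[0],x[1],1])
def atz(s,u,v,z):
    c,d=ray(s,u,v); return c+d*(z-c[2])/d[2]
E
python3 - <<'E'
from h import *
o=get_obs();print(o)
for n in("scene","top"):
    s=snapshot(n);cv2.imwrite(f"pics/{n}0.png",s["color"][:,:,::-1]);print(n,[s[k] for k in("fx","cx","cy","k1")],-np.array(s["R"]).T@s["t"])
E
```

```text
{'clock': 0.0, 'joint_pos': array([-5.43672700e+01,  2.05902870e+01,  6.33978965e-01, -2.09733688e-02,
       -7.01369285e+01, -1.65060956e+01]), 'qvel': array([ 0.04037005, -0.05425827, -0.11826969, -0.04055131,  0.031547  ,
       -0.02651525]), 'tau': array([-3.76070716e-05, -5.82720244e+01,  2.93048662e+01,  6.99722528e+00,
        6.72475944e-03, -1.51710210e-04]), 'tool_pos': array([ 0.22109257, -0.63754926,  0.40373429]), 'orientation': array([ 1.79905003e+02, -7.58891693e-03, -1.60880502e+02]), 'force': array([ 0.81445986,  0.08364156, -0.05460882]), 'moment': array([-0.03677943,  0.0113474 ,  0.02862777]), 'gripper_force': 0.0, 'opening': 0.0877182306739023}
scene [362.1249066397014, 321.5505345627068, 199.70043023044354, -0.0737294733698872] [0.15004005 0.56305837 0.68021295]
top [447.85572650246326, 318.1105798448261, 209.35649467406287, -0.07082915626665974] [0.34283713 0.01745295 1.07231098]
```

View pics/top0.png

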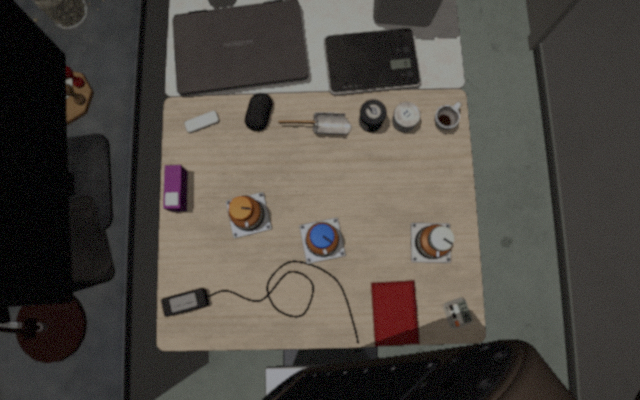

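View pics/scene0.png

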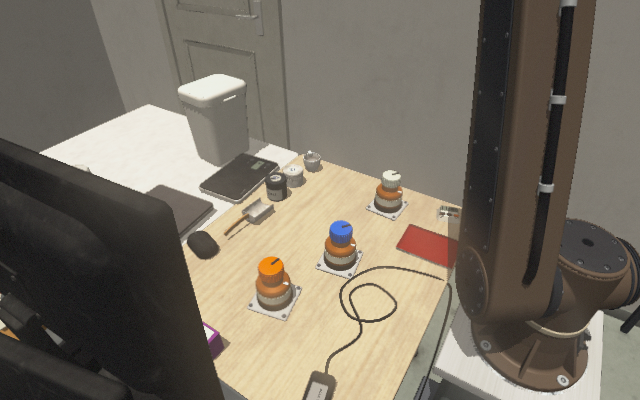

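The top view shows the orange cap at about (243,209), blue at (322,237) and white at (440,238). The scene view shows the orange cap at (271,270). I'll enlarge both.

```bash
python3 - <<'E'
from h import *
a=cv2.imread("pics/top0.png")[185:245,220:280];b=cv2.imread("pics/scene0.png")[245:325,240:310]
a=cv2.resize(a,(400,400),interpolation=2);b=cv2.resize(b,(350,400),interpolation=2)
cv2.imwrite("pics/crop.png",cv2.hconcat([a,b]))
s=snapshot("top");img=s["color"]
hsv=cv2.cvtColor(img,cv2.COLOR_RGB2HSV)
P=atz(s,243,209,.114);print("top",P,np.hypot(*P[:2]))
s2=snapshot("scene");print("scene",atz(s2,271,265,.114))
for q in((322,237),(440,238)):print(atz(s,*q,.114))
E
```

```text
top [0.50398032 0.18801403 0.114     ] 0.5379083957968703
scene [0.50632127 0.19620005 0.114     ]
[0.43845423 0.01773724 0.114     ]
[ 0.42931786 -0.23594534  0.114     ]
```

View pics/crop.png

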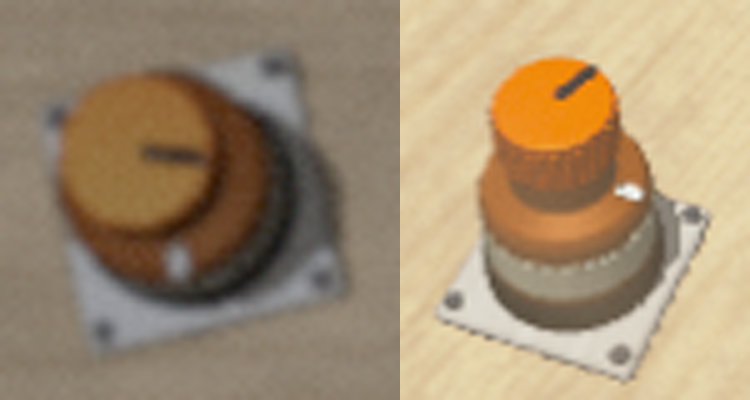

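The crop shows the orange top's centre at about (140,154) in the top panel. The rib tip is at (204,157) and the white mark at (178,262). In the scene panel the centre is at (554,104), the tip at (593,70) and the mark at (628,192).

```bash
python3 - <<'E'
from h import *
s=snapshot("top");s2=snapshot("scene")
T=lambda x,y,z:atz(s,219.5+x/6.667+.08,184.5+y/6.667+.08,z)
S=lambda x,y,z:atz(s2,239.5+(x-400)/5+.1,244.5+y/5+.1,z)
for F,c,p,m in((T,(140,154),(204,157),(178,262)),(S,(554,104),(593,70),(628,192))):
    C,P,M=F(*c,.114),F(*p,.114),F(*m,.069)
    an=lambda v:np.degrees(np.arctan2(v[1],v[0]))
    print(C,np.hypot(*(P-C)[:2]),np.hypot(*(M-C)[:2]),an(P-C),an(M-C),an(P-C)-an(M-C))
E
```

```text
[0.50704085 0.19332403 0.114     ] 0.021073235688735408 0.030262544834201825 -94.25313821049909 -170.82505901774562 76.57192080724653
[0.50669146 0.19772028 0.114     ] 0.02369025235225249 0.029752006049897303 -95.17388605461399 -166.333444352798 71.15955829818402
```

Both views agree that the axis is at (0.507, 0.1955) and that the cap has about 74° to turn. I'll turn the wrist back 90° first, so that joint 6 has room, then carry it over at this height.

```bash
R='x'; python3 -m handwheel '[[1,0,0,0,0,0,-1],[1,0,0,0,0,0,-1],[1,0,0,0,0,0,-1],[1,0,0,0,0,0,-1],[1,0,0,0,0,0,-1]]'
python3 -m handwheel '[[1,0,0,0,0,0,-1],[1,0,0,0,0,0,-1],[1,0,0,0,0,0,-1],[1,0,0,0,0,0,-1],[1,0,0,0,0,0,-1]]' >/dev/null
python3 -m handwheel '[[1,0,0,0,0,0,-1],[1,0,0,0,0,0,-1],[1,0,0,0,0,0,-1],[1,0,0,0,0,0,-1],[1,0,0,0,0,0,-1]]'
python3 -m handwheel '[[1,-1,-1,0,0,0,0],[1,-1,-1,0,0,0,0],[1,-1,-1,0,0,0,0],[1,-1,-1,0,0,0,0],[1,-1,-1,0,0,0,0]]'
python3 -m handwheel '[[1,-1,-1,0,0,0,0],[1,-1,-1,0,0,0,0],[1,-1,-1,0,0,0,0],[1,-1,-1,0,0,0,0],[1,-1,-1,0,0,0,0]]'
```

```text
clock: 0.92
tool_pos: [0.2211, -0.6377, 0.4046]
orientation: [180.0, 0.0, -130.7]
force: [0.2, -0.2, 0.8]
opening: 0.0876
gripper_force: 0.0
clock: 2.17
tool_pos: [0.2211, -0.6377, 0.4046]
orientation: [180.0, 0.0, -70.7]
force: [-0.5, -0.7, 0.6]
opening: 0.0876
gripper_force: 0.0
clock: 2.8
tool_pos: [0.2986, -0.4776, 0.4047]
orientation: [-180.0, -0.0, -70.9]
force: [0.2, -0.3, 0.5]
opening: 0.0873
gripper_force: 0.0
clock: 3.42
tool_pos: [0.3757, -0.3185, 0.4049]
orientation: [-180.0, -0.0, -70.9]
force: [1.0, -0.0, 0.0]
opening: 0.0876
gripper_force: 0.0
```

```bash
python3 -m handwheel '[[1,-1,-0.65,0,0,0,0],[1,-1,-0.65,0,0,0,0],[1,-1,-0.65,0,0,0,0],[1,-1,-0.65,0,0,0,0],[1,-1,-0.65,0,0,0,0]]' >/dev/null
python3 -m handwheel '[[1,-1,-0.65,0,0,0,0],[1,-1,-0.65,0,0,0,0],[1,-1,-0.65,0,0,0,0],[1,-1,-0.65,0,0,0,0],[1,-1,-0.65,0,0,0,0]]'
python3 -m handwheel '[[1,-1,-0.65,0,0,0,0],[1,-1,-0.65,0,0,0,0],[1,-1,-0.65,0,0,0,0],[1,-1,-0.65,0,0,0,0],[1,-1,-0.65,0,0,0,0]]'
python3 -m handwheel '[[1,-1,-0.65,0,0,0,0],[1,-1,-0.65,0,0,0,0],[1,-0.7,-0.6,0,0,0,0],[1,0,0,0,0,0,0]]'
python3 - <<'E'
from h import *
o=get_obs();print(o["joint_pos"]);d=np.array([.507,.1955])-o["tool_pos"][:2];y=np.radians(o["orientation"][2])
print(d,d@[np.cos(y),np.sin(y)]/.025,d@[np.sin(y),-np.cos(y)]/.025,(o["tool_pos"][2]-.261)/.025)
s=snapshot("scene");a=s["color"][120:350,150:390,::-1];cv2.imwrite("pics/s2.png",cv2.resize(a,None,fx=2.5,fy=2.5,interpolation=2))
E
```

```text
clock: 4.68
tool_pos: [0.4471, -0.0292, 0.4049]
orientation: [-180.0, 0.0, -70.9]
force: [-0.3, 0.1, -0.1]
opening: 0.0877
gripper_force: 0.0
clock: 5.3
tool_pos: [0.4829, 0.1155, 0.4048]
orientation: [-180.0, 0.0, -70.9]
force: [0.1, 0.4, 0.9]
opening: 0.0878
gripper_force: 0.0
clock: 5.8
tool_pos: [0.5063, 0.1954, 0.4042]
orientation: [180.0, -0.0, -70.8]
force: [-0.1, 0.4, -0.4]
opening: 0.0876
gripper_force: 0.0
[ 4.18053057e+01  8.12080060e+00 -1.61028140e+01  7.30398375e-03
 -6.58113893e+01 -2.26115728e+01]
[7.20176417e-04 8.69984460e-05] 0.006185692450379322 -0.028349491886889323 5.7293668522938
```

View pics/s2.png

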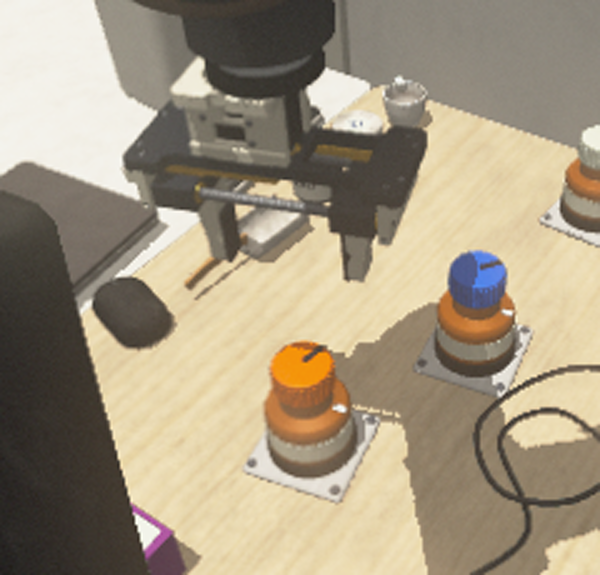

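The fingers straddle the cap axis: their midpoint is at about (288,258), above the cap at (302,370). The way down is clear, so I'll descend and grip.

```bash
python3 -m handwheel '[[1,0,0,1,0,0,0],[1,0,0,1,0,0,0],[1,0,0,1,0,0,0],[1,0,0,0.6,0,0,0],[1,0,0,0.6,0,0,0]]'
python3 -m handwheel '[[1,0,0,0.5,0,0,0],[1,0,0,0.5,0,0,0],[1,0,0,0.5,0,0,0],[1,0,0,0,0,0,0]]'
python3 -m handwheel '[[-1,0,0,0,0,0,0],[-1,0,0,0,0,0,0],[-1,0,0,0,0,0,0],[-1,0,0,0,0,0,0],[-1,0,0,0,0,0,0]]'
```

```text
clock: 6.48
tool_pos: [0.5058, 0.1937, 0.2994]
orientation: [-180.0, 0.0, -70.9]
force: [-0.0, -0.2, -0.1]
opening: 0.088
gripper_force: 0.0
clock: 6.98
tool_pos: [0.5054, 0.1937, 0.2611]
orientation: [179.9, -0.0, -70.9]
force: [0.2, 0.2, 0.6]
opening: 0.0873
gripper_force: 0.0
clock: 7.6
tool_pos: [0.5083, 0.1953, 0.263]
orientation: [-179.6, 0.1, -70.8]
force: [16.6, 1.7, -10.5]
opening: 0.0512
gripper_force: 30.0
```

It's gripped at 51 mm, with a 17 N side load from being off centre by about 3 mm along the closing axis. I'll take that out before turning.

```bash
python3 -m handwheel '[[-1,0,-0.13,0,0,0,0],[-1,0,0,0,0,0,0],[-1,0,0,0,0,0,0]]'
python3 -m handwheel '[[-1,0,0,0,0,0,0.7],[-1,0,0,0,0,0,0.7],[-1,0,0,0,0,0,0.7],[-1,0,0,0,0,0,0.7]]'
python3 -c "
from h import *
o=get_obs();print(o['moment'],o['force'])"
```

```text
clock: 7.98
tool_pos: [0.5093, 0.1956, 0.2629]
orientation: [-179.9, 0.0, -70.8]
force: [2.8, 3.1, 2.3]
opening: 0.0512
gripper_force: 30.0
clock: 8.48
tool_pos: [0.5091, 0.1956, 0.2628]
orientation: [-179.9, 0.1, -87.8]
force: [3.7, 3.0, 4.4]
opening: 0.0515
gripper_force: 30.0
[ 1.54220088 -0.22915088  0.05929792] [3.697341   2.96028004 4.37370939]
```

```bash
python3 -m handwheel '[[-1,0,0,0,0,0,0.8],[-1,0,0,0,0,0,0.8],[-1,0,0,0,0,0,0.8],[-1,0,0,0,0,0,0.8],[-1,0,0,0,0,0,0.8]]'
python3 -m handwheel '[[-1,0,0,0,0,0,0.8],[-1,0,0,0,0,0,0.8],[-1,0,0,0,0,0,0.8],[-1,0,0,0,0,0,0.8]]'
python3 -m handwheel '[[-1,0,0,0,0,0,0.7],[-1,0,0,0,0,0,0.5],[-1,0,0,0,0,0,0]]'
python3 - <<'E'
from h import *
o=get_obs();print(o['moment'],o['force'])
s=snapshot("scene");a=s["color"][235:335,220:320,::-1];t=snapshot("top")["color"][175:255,200:280,::-1]
cv2.imwrite("pics/s3.png",cv2.hconcat([cv2.resize(a,(400,400),interpolation=2),cv2.resize(t,(400,400),interpolation=2)]))
E
```

```text
clock: 9.1
tool_pos: [0.509, 0.1956, 0.2628]
orientation: [-179.9, 0.1, -111.8]
force: [1.1, 4.0, 4.1]
opening: 0.0515
gripper_force: 30.0
clock: 9.6
tool_pos: [0.5089, 0.1957, 0.2628]
orientation: [180.0, 0.2, -131.0]
force: [-0.4, 4.3, 4.9]
opening: 0.0512
gripper_force: 30.0
clock: 9.98
tool_pos: [0.5089, 0.1957, 0.2629]
orientation: [180.0, 0.2, -138.1]
force: [-0.0, 5.2, 4.5]
opening: 0.0513
gripper_force: 30.0
[ 2.27511258  0.30744256 -0.04679952] [-0.0200097   5.19617914  4.51324104]
```

View pics/s3.png

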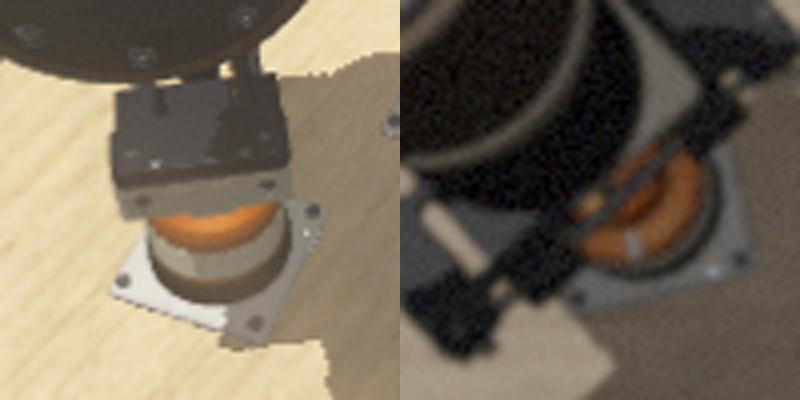

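The gripper hides the cap in both views. It has turned 67° and no stop shows in the moment yet, so I'll carry on slowly.

```bash
python3 -m handwheel '[[-1,0,0,0,0,0,0.5],[-1,0,0,0,0,0,0.5],[-1,0,0,0,0,0,0]]'
python3 -c "
from h import *
print(get_obs()['moment'])"
python3 -m handwheel '[[-1,0,0,0,0,0,0.5],[-1,0,0,0,0,0,0.4],[-1,0,0,0,0,0,0]]'
python3 -c "
from h import *
print(get_obs()['moment'])"
```

```text
clock: 10.45
tool_pos: [0.5085, 0.1955, 0.263]
orientation: [180.0, 0.1, -144.0]
force: [-3.5, 4.7, 8.3]
opening: 0.0513
gripper_force: 30.0
[1.77881999 1.44941351 1.01341616]
clock: 10.82
tool_pos: [0.5077, 0.1951, 0.2628]
orientation: [180.0, -0.1, -149.4]
force: [-7.2, 3.5, 10.6]
opening: 0.0515
gripper_force: 30.0
[1.53229644 2.77972755 1.03713871]
```

The moment rose to 1.0 N·m and stayed there, so the cap is at its stop and slipping in the pads. I'll release it, lift and check.

```bash
python3 -m handwheel '[[1,0,0,0,0,0,0],[1,0,0,0,0,0,0],[1,0,0,0,0,0,0],[1,0,0,0,0,0,0]]'
python3 -m handwheel '[[1,0,0,-0.6,0,0,0],[1,0,0,-1,0,0,0],[1,0,0,-1,0,0,0],[1,0,0,-1,0,0,0],[1,0,0,-1,0,0,0]]'
python3 -m handwheel '[[1,0,0,-1,0,0,0],[1,0,0,0,0,0,0]]'
python3 - <<'E'
from h import *
s=snapshot("scene");a=s["color"][245:325,240:310,::-1];cv2.imwrite("pics/s4.png",cv2.resize(a,(490,560),interpolation=2))
E
```

```text
clock: 11.32
tool_pos: [0.5087, 0.1947, 0.2619]
orientation: [-180.0, -0.0, -149.5]
force: [-1.1, 0.3, 0.4]
opening: 0.085
gripper_force: 0.0
clock: 11.95
tool_pos: [0.5086, 0.1948, 0.3792]
orientation: [180.0, 0.1, -149.5]
force: [1.2, -0.4, -1.2]
opening: 0.0878
gripper_force: 0.0
clock: 12.2
tool_pos: [0.509, 0.195, 0.4054]
orientation: [180.0, 0.3, -149.5]
force: [-0.0, -0.7, -0.8]
opening: 0.0876
gripper_force: 0.0
```

View pics/s4.png

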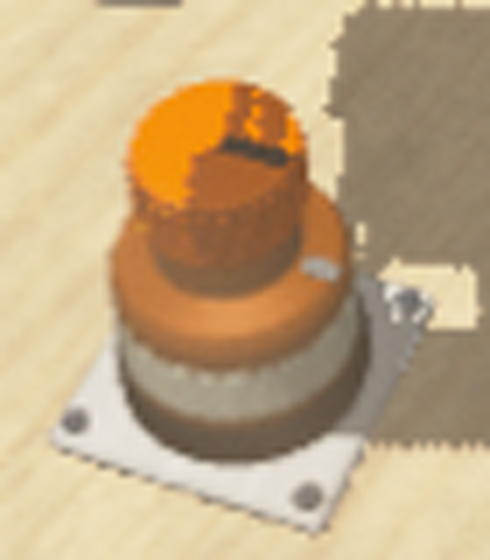

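The rib now runs from (222,145) to a tip at (288,158), towards the mark at (322,268). I'll check the angle.

```bash
python3 - <<'E'
from h import *
s=snapshot("scene")
F=lambda x,y,z:atz(s,239.57+x/7,244.57+y/7,z)
C=F(216,146,.114);P=F(288,158,.114);B=F(222,145,.114);M=F(322,268,.069)
an=lambda v:np.degrees(np.arctan2(v[1],v[0]))
for c in (C,B,np.array([.5085,.1955,0])): print(c,np.hypot(*(P-c)[:2]),an(P-c),an(M-c),an(P-c)-an(M-c))
E
```

```text
[0.50659806 0.19774842 0.114     ] 0.02211303068470796 -159.81445060698329 -165.09283464158403 5.278384034600748
[0.50534304 0.19649619 0.114     ] 0.020516426390137083 -161.88781102487596 -166.86141313436016 4.9736021094842044
[0.5085 0.1955 0.    ] 0.023287232865911132 -166.63752270023815 -169.91900889441487 3.281486194176722
```

The rib is 3–5° from the mark, within measuring error, and the stop was felt at 1 N·m. I'm handing it in.

```bash
python3 -c "
from plant import *
print(close_job())"
```

```text
the job is handed in; nothing more can be done
None
```

I screwed the orange cap clockwise to its hard stop and let go, with its pointer measuring 3–5° from the white mark. I never touched the blue and white caps, and I handed the job in at about 12 s with the gripper clear.

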